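Right a drained vial tray under the low bottle shelf

TASK

The empty vial tray was left bottom-up to drain on the white deck beneath the low clear shelf. Using its handle, turn it over so that its pockets face up, keeping it beneath the shelf all the while rather than drawing it out, then slide it straight back until it lies flat between the two lips and against the stop. Do not bang the tray or yourself on the shelf, and leave the bottles on the shelf and the carton beside the tray where they are.

Things in the scene. Friction and masses are not known exactly. Their poses are not given: they have to be found in the camera images.
- bay: Fixed bay: white deck 170 mm deep (x), 300 wide (y), its top 60 mm above the table, under a clear shelf. Origin at table height under the middle of the deck's and shelf's front edge (the edge nearest the robot); x points inward to the stop, z up; both span x = 0 to 170 mm. 12 mm posts at x = 12 and 158, y = +-142 mm carry the shelf. In front of the deck, under the tray's handle, the table is empty.
- stop (a point): Middle of the face of the aluminium stop, a bar across the back of the deck, 23 mm high. The face looks to the front and lies at x = 122 mm in the bay; the point is at y = 0, on the deck's top. Axes as the bay. At each end of the stop a lip comes forward 27 mm; the lips are 100 mm apart inside.
- shelf: Fixed clear plastic shelf of the bay, 170 x 300 x 10 mm. Origin on its underside at the middle of its front edge, 165 mm above the table, which leaves 105 mm of headroom over the deck. Axes as the bay. Two small capped bottles stand on its rear half.
- tray_mid (a point): Centre of the loose grey tray's box: 100 long (x) x 70 wide (y) x 40 mm thick (z), six open pockets on one face, flat bottom on the other. z points out of the flat bottom: up at the start, down when the tray is right way up. The handle points along -x, to the bay's front. Starts at x = 34 to 50 mm, near y = 0 in the bay; when home, at x = 72 mm.
- tray: The tray as a whole, about 220 g; origin and axes as tray_mid. Its centre is 20 mm over the deck when it lies flat, either way up, and 35 mm when it stands on its side, which it does steadily. Turned about its x axis it sweeps a circle of 40.3 mm radius.
- tray_handle (a point): Point on the axis of the tray's aluminium handle, 25 mm from its free end, 125 mm from the tray's centre; axes as the tray. The handle is a straight eight-sided bar, 26 mm across flats, 100 mm long, on the tray's x axis, with flats facing y, z and midway between. The point starts 75 to 91 mm in front of the shelf's edge, 80 mm above the table; 53 mm in front when home.
- bottle_a: Small amber bottle, 56 mm diameter, 120 mm high, on the rear of the shelf; origin at its underside. To be left alone.
- bottle_b: Small clear jar, 52 mm diameter, 100 mm high, on the rear of the shelf; origin at its underside. To be left alone.
- carton: Small carton, 70 x 40 x 50 mm high, on the deck under the shelf beside the tray, its near side about 75 to 90 mm from the middle line of the bay; origin at its underside. To be left alone.
There are look-alikes about, which are no part of the job. Of the things like the tray, leave any that is brown; of the rest the smaller one is meant.

How it is judged (in metres and radians):
At the end, for the whole second after the job is handed in: The tray lies flat and still on the deck with its pockets up (within 8 degrees), its back within 6 mm of the stop, within 20 mm of the bay's middle line (between the lips) and square to it within 5 degrees (angle between tray_mid's own z axis and vertical above 3 rad and x of tray_mid in the frame of bay above 0.066 m and y of tray_mid in the frame of bay between -0.02 and 0.02 m and z of tray_mid in the frame of bay between 0.074 and 0.086 m and angle between the x axis of tray_mid and the x axis of bay, either way round below 0.09 rad and linear speed of tray below 0.02 m/s and angular speed of tray below 0.1 rad/s); the robot touches nothing.
It fails at once if the tray is drawn out: its centre comes in front of the shelf's front edge (x of tray_mid in the frame of bay below 0 m).
It fails at once if the tray is banged against the shelf (over 20 N) (contact force between tray and shelf above 20 N).
It fails at once if the robot bangs the shelf (over 20 N) (contact force between any of the fingers, the arm and shelf above 20 N).
It fails at once if a bottle on the shelf or the carton is shifted by more than 25 mm (distance of any of bottle_a, bottle_b, carton from where it was at the start of the episode above 0.025 m).
It also fails if it takes over 58 s, if anything falls off the work surface, if the arm or the gripper's body presses on something with over 40 N, if the wrist force passes 120 N, or if a joint passes its speed limit or range.

ROBOT

A 6-joint arm with a two-finger parallel gripper is mounted at the origin on the work surface. World frame = base frame: x ahead of the robot, y to its left, z up, the work surface at z = 0. Lengths are in mm, angles in rad, forces in N, time in s.
With the tool pointing down it reaches from about 350 to 875 mm from the base axis. Payload 4.2 kg.
Tool frame: the origin (TCP) lies midway between the tips of the shut fingers; the grasp point (between the pads) lies 19 mm behind it (arm.grip_point_offset is the distance from the TCP to the grasp point, in mm); z points along the fingers, x is the direction in which the jaws open and shut, and the axes are right-handed (so a half turn about z gives the same grasp; the last joint's range is limited). The gripper opens to 85 mm and grips with 20 to 120 N. Pads are 22 mm wide; open, the fingers measure 114 mm over their backs; the gripper's body (76 mm by 85 mm) begins 54 mm behind the grasp point. The pads swing forward as they close: fully open they stand 13 mm farther back than shut.
Start: joints at [1.573, 0.385, 0.008, 0, -1.194, -0.259], TCP at [158.71, 604.492, 231.312] pointing down, gripper open.
Joint ranges: [-3.14, 3.14], [-1.21, 2.06], [-1.07, 1.41], [-3.16, 2.05], [-2.99, -0.16], [-3.1, 3.1]. Speed limits (rad/s): [2.79, 2.79, 3.14, 3.14, 3.14, 3.14].

INTERFACE

Orientations are given as a unit quaternion [x, y, z, w].
In Python, from bench import arm gives the robot as it stands.
- The arm moves only by the tool move_arm, never from a script. Its argument "targets" is a list of rows, each a list of 7 numbers: the shift along the tool's x, y, z in cm, then the turn, a rotation vector about the tool's x, y, z in degrees, then the closure in counts, from 0 (fully open) to 255 (shut). In form: [[x, y, z, wx, wy, wz, grip], ...]. A call has 1 to 20 rows; each row is the pose to reach, as a shift and turn from the pose commanded when the call began, along the tool's axes at that moment; what a row does not reach only later rows make up. A row lasts 1/8 s, in which the tool goes at most 62.5 mm and 10.7 degrees, less where a joint would pass 70% of its speed; a pose out of reach is approached as far as the arm can. A call with a gripper value outside its range is refused whole. The fingers move at their own pace and stop on an object; the grip force is fixed at half the most. Time passes only in rows, so rows that repeat a pose let the fingers close. It gives the time, the measured TCP pose, the force and the opening at its end, in the units of the state.
- arm.read_state(): the state, without advancing time (a new reading comes with each control period).
- arm.get_image(name): name is "scene" or "top" or "wrist"; returns (picture, depth): 400x640x3 uint8, blue, green, red; 400x640 float32, mm along the optical axis (not along the pixel's ray), 0 where there is no reading.
- arm.camera_params(name): a dict with "mtx" (3x3 intrinsics, pixels), "dist" ([k1, k2, p1, p2, k3] as OpenCV has them; the pictures are not rectified), "world_to_cam" (4x4, takes a point from world to camera coordinates); the wrist camera has in their place "mount" (4x4, takes a point from camera to tool coordinates, whose origin is the TCP and whose axes are the tool frame's). Camera axes: x right, y down, z forward; pixel columns grow to the right and rows downward; lengths in mm; the calibration is good to about 2 mm. A picture is of the moment at which its call begins: read the wrist's pose just before it. camera_params takes no time and is no camera call.
- arm.job_done(): hands the job in, once; it reports no verdict.
Trained networks look in the newest picture that a camera, given by its name, has taken for a name from the list of things; names that differ only in an ending like _2 or _b are one class to them, and where a whole thing is asked for, a point or a joint stands for the part that bears it (a point fixed in the world has none). Each returns a list of dicts, best first, with "score" (0 to 1); they miss things now and then, are a little off and sometimes report something else, mostly with a low value. They report only what shows in the picture. A call takes as long as a camera call. They do not tell look-alikes from the thing itself.
- arm.search_frame(thing, camera): "bbox" ([left, top, right, bottom] in pixels, round what is visible of it).
- arm.tip_of(thing, camera): "uv" ([column, row] in pixels: a listed point, or the origin of a listed thing).
The state is a dict: "clock": time; "joints": joint angles; "joint_vel": joint speeds; "joint_efforts": joint torques, N m; "position": TCP position; "ee_rot": TCP orientation; "contact_force": force on the tool from outside, world axes, zero at the start; "wrist_torque": the same for the moment, N m; "gripper_width": finger opening in mm.
Only numpy, scipy, OpenCV 4.12 (cv2) and the standard library are available. Lean on these libraries where they do the work, as an engineer would, in place of code of your own. Each camera call takes 0.05 s, during which the arm holds its last target.

## Working session

There is one attempt and no reset: what is moved stays moved. The work goes in short steps, Python scripts to look and compute and a tool call to move; the robot and the scene stay as the last step left them, time stands still between calls to the robot, and variables do not carry over. Pictures are saved under pics/ and viewed, and the job is handed in when it is done.

Besides the shell and the picture viewer there is one more tool, called after "Call:" as name(argument=value, ...) on one line, values as JSON. move_arm: Moves the arm, as the interface text tells. Its arguments: {"type":"object","properties":{"targets":{"type":"array","items":{"type":"array","items":{"type":"number"}}}},"required":["targets"]}

```bash
mkdir -p pics; ls; python3 - <<'E'
from bench import arm
import cv2,numpy as np
s=arm.read_state();print(s)
for n in ["scene","top","wrist"]:
    im,d=arm.get_image(n);cv2.imwrite(f"pics/{n}0.png",im);np.save(f"{n}0.npy",d)
    p=arm.camera_params(n);print(n,{k:np.round(v,3).tolist() for k,v in p.items()})
    for t in ["tray_handle","tray_mid","stop","shelf","carton","bay"]:
        try: print(t,arm.tip_of(t,n))
        except Exception as e: print(t,e)
    print('tray',arm.search_frame("tray",n))
E
```

```text
pics
{'clock': 0.0, 'joints': array([ 1.57262436e+00,  3.85571407e-01,  6.62964968e-03, -4.96535314e-04,
       -1.19398732e+00, -2.58620355e-01]), 'joint_vel': array([ 6.68222320e-04, -5.81989165e-04, -7.32623825e-05,  6.59164636e-04,
        2.13939368e-03,  1.40707579e-03]), 'joint_efforts': array([ 4.58130489e-04, -3.92289841e+01,  1.88402313e+01,  4.18617323e+00,
       -4.66822807e-03, -3.38527371e-06]), 'position': array([158.55874526, 603.95517309, 230.2144734 ]), 'ee_rot': array([-6.10672812e-01,  7.91882268e-01, -7.04974759e-04, -8.32711238e-04]), 'contact_force': array([ 0.81664213, -0.08112099,  0.29176706]), 'wrist_torque': array([-0.0296133 , -0.00643264, -0.05630581]), 'gripper_width': 85.2415475752796}
scene {'mtx': [[464.909, 0.0, 321.77], [0.0, 464.909, 189.087], [0.0, 0.0, 1.0]], 'dist': [-0.005, 0.0, 0.0, 0.0, 0.0], 'world_to_cam': [[-0.868, 0.496, -0.009, 446.851], [0.325, 0.555, -0.766, -87.327], [-0.375, -0.668, -0.643, 1385.802], [0.0, 0.0, 0.0, 1.0]]}
tray_handle [{'uv': [347.0, 148.3], 'score': 0.91}, {'uv': [314.9, 190.3], 'score': 0.55}]
tray_mid [{'uv': [
[... 841 characters left out ...]
'score': 0.85}, {'uv': [363.2, 142.0], 'score': 0.78}, {'uv': [394.4, 275.5], 'score': 0.58}]
stop []
shelf [{'uv': [369.5, 160.1], 'score': 0.88}]
carton []
bay []
tray [{'bbox': [196.5, 224.7, 268.4, 366.3], 'score': 0.86}, {'bbox': [368.1, 251.9, 454.2, 325.3], 'score': 0.78}, {'bbox': [340.5, 157.4, 379.5, 224.1], 'score': 0.57}]
wrist {'mtx': [[280.926, 0.0, 321.811], [0.0, 280.926, 202.507], [0.0, 0.0, 1.0]], 'dist': [0.006, 0.0, 0.0, 0.0, 0.0], 'mount': [[1.0, 0.0, 0.001, -1.113], [-0.0, 0.958, 0.286, -73.073], [-0.001, -0.286, 0.958, -142.086], [0.0, 0.0, 0.0, 1.0]]}
tray_handle []
tray_mid []
stop []
shelf []
carton []
bay []
tray [{'bbox': [553.4, 1.3, 640.0, 69.2], 'score': 0.72}]
```

View pics/scene0.png

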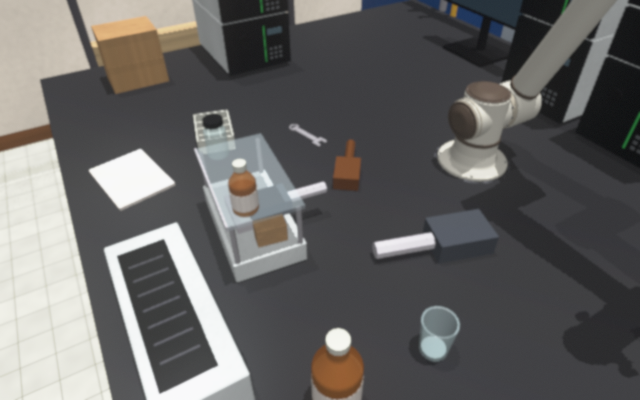

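View pics/top0.png

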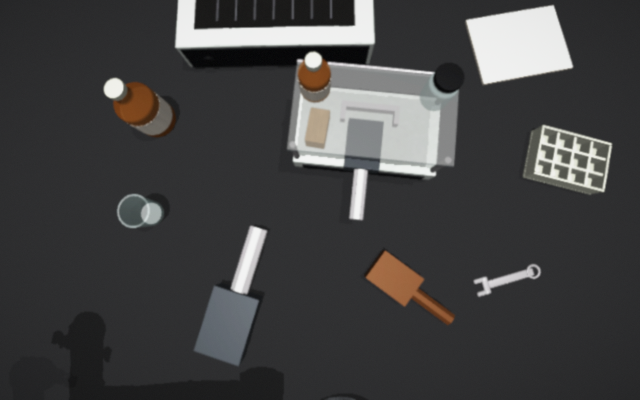

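View pics/wrist0.png

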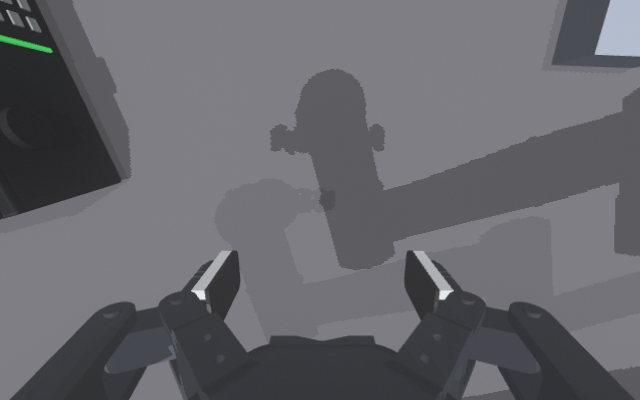

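The meant tray is the small grey one under the shelf: its handle runs at about (357,170)–(357,218) in the top view, with the carton at (317,127). The big grey paddle and the brown one are look-alikes. I'll measure the bay next.

```bash
python3 - <<'E'
import cv2,numpy as np
im=cv2.imread("pics/top0.png")
c=im[50:230,270:480];cv2.imwrite("pics/topz.png",cv2.resize(c,None,fx=3.3,fy=3.3,interpolation=cv2.INTER_CUBIC))
im=cv2.imread("pics/scene0.png")
c=im[120:280,190:370];cv2.imwrite("pics/scenez.png",cv2.resize(c,None,fx=3.7,fy=3.7,interpolation=cv2.INTER_CUBIC))
E
cat > h.py <<'E'
import numpy as np,cv2
from scipy.spatial.transform import Rotation as R
from bench import arm
def ray(n,uv,p=None,T=None):
    p=p or arm.camera_params(n)
    u=cv2.undistortPoints(np.array(uv,float).reshape(-1,1,2),p["mtx"],np.array(p["dist"]))[:,0]
    W=np.linalg.inv(p["world_to_cam"]) if T is None else T
    d=np.c_[u,np.ones(len(u))]@W[:3,:3].T
    return W[:3,3],d
def onz(n,uv,z,T=None):
    o,d=ray(n,uv,T=T); t=(z-o[2])/d[:,2]; return o+d*t[:,None]
def withdepth(n,uv,dep,T=None):
    o,d=ray(n,uv,T=T); return np.array([o+dd*dep[int(round(v)),int(round(u))] for dd,(u,v) in zip(d,uv)])
def proj(n,P):
    p=arm.camera_params(n);W=p["world_to_cam"]
    r=cv2.Rodrigues(W[:3,:3].copy())[0]
    return cv2.projectPoints(np.array(P,float).reshape(-1,1,3),r,W[:3,3].copy(),p["mtx"],np.array(p["dist"]))[0][:,0]
E
```

```text
(no output)
```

View pics/topz.png

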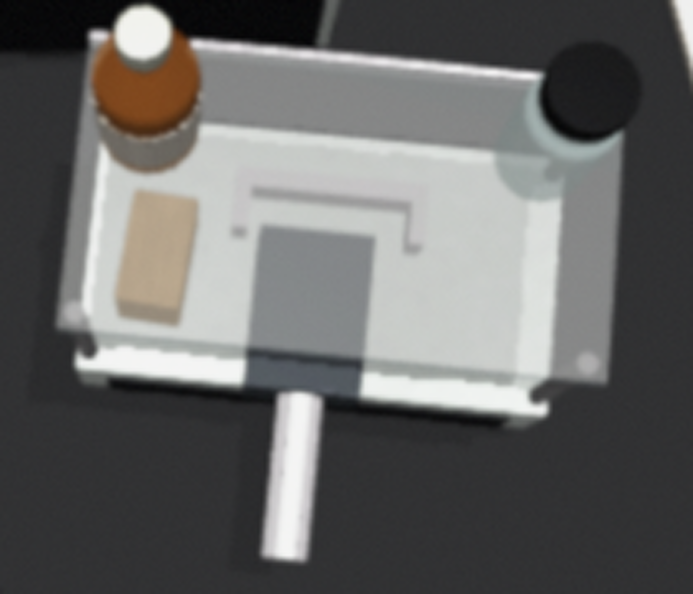

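View pics/scenez.png

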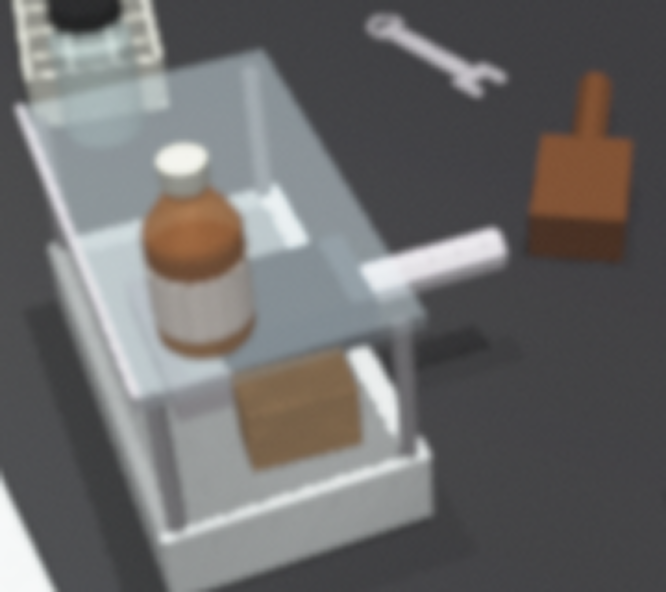

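```bash
python3 - <<'E'
from h import *
f=lambda L:[((x+.5)/3.3-.5+270,(y+.5)/3.3-.5+50) for x,y in L]
def show(nm,L,z):
    P=onz("top",f(L),z)[:,:2];print(nm,z,np.round(P,1).tolist());
    if len(P)==2:
        d=P[1]-P[0];print('   ang',np.degrees(np.arctan2(d[1],d[0])),'len',np.linalg.norm(d), 'mid',P.mean(0))
show('deckfront',[(77,372),(547,412)],60)
show('shelffront',[(57,328),(605,382)],175)
show('shelfback',[(92,35),(92,35)],175)
show('stop',[(250,190),(412,207)],83)
show('lipsfront',[(238,228),(412,245)],83)
show('trayfront',[(247,388),(360,402)],100)
show('trayback',[(258,226),(375,237)],100)
show('handle',[(285,560),(300,393)],93)
show('carton',[(196,197),(182,322)],110)
d=np.load("top0.npy")
for x,y in [(290,480),(287,540),(295,410),(300,300),(290,360),(450,300),(155,250),(450,380)]:
    print((x,y),np.round(withdepth("top",f([(x,y)]),d),1))
E
```

```text
deckfront 60 [[607.4, 98.4], [581.3, -197.5]]
   ang -95.04655934546935 len 297.0583684426179 mid [594.37620959 -49.53206645]
shelffront 175 [[609.6, 99.9], [579.3, -196.8]]
   ang -95.84953959364015 len 298.2088354784272 mid [594.44631115 -48.43277792]
shelfback 175 [[777.7, 82.0], [777.7, 82.0]]
   ang 0.0 len 0.0 mid [777.6635805   81.99874021]
stop 83 [[717.9, -10.6], [706.6, -111.2]]
   ang -96.40411846603968 len 101.19654827666812 mid [712.26322084 -60.92483698]
lipsfront 83 [[693.5, -3.0], [682.3, -110.6]]
   ang -95.94092856834581 len 108.21444065935835 mid [687.90116764 -56.80817324]
trayfront 100 [[589.6, -7.0], [581.0, -74.4]]
   ang -97.28104866761534 len 67.94731289345606 mid [585.30712121 -40.69847273]
trayback 100 [[689.4, -14.4], [682.3, -85.2]]
   ang -95.74232288373133 len 71.18461677803322 mid [685.87498234 -49.81017112]
handle 93 [[487.0, -29.4], [587.7, -39.3]]
   ang -5.614840053833243 len 101.23883608783353 mid [537.36295019 -34.33538794]
carton 110 [[704.6, 23.3], [627.7, 31.9]]
   ang 173.6523774070014 len 77.28814943175026 mid [666.14658118  27.57769579]
(290, 480) [[534.9 -32.7  93.5]]
(287, 540) [[499.1 -30.9  90.4]]
(295, 410) [[577.5 -36.2  92.4]]
(300, 300) [[625.1 -32.6 173. ]]
(290, 360) [[606.5 -32.8 100.4]]
(450, 300) [[ 624.5 -113.9  174.6]]
(155, 250) [[653.2  46.5 174.1]]
(450, 380) [[ 601.8 -137.    59.4]]
```

```bash
cat >> h.py <<'E'
O=np.array([594.4,-49.0,0.]);YAW=np.radians(-5.6)
RB=R.from_euler('z',YAW).as_matrix();X,Y,Z=RB.T
def bay(P): return (np.asarray(P)-O)@RB
def world(b): return O+RB@np.asarray(b,float)
# theta: tool turn about handle axis: 0=down, +90 => body at +Y side (tool z=-Y), -90 => body at -Y side
def Rt(deg):
    base=np.array([Y,X,-Z]).T  # cols x,y,z ; x=Y,y=X,z=-Z
    return R.from_rotvec(-np.radians(deg)*X)*R.from_matrix(base)
def rel(cur_p,cur_q,tp,tR):
    c=R.from_quat(cur_q); d=c.inv().apply(np.asarray(tp)-cur_p)/10
    rv=np.degrees((c.inv()*tR).as_rotvec()); return np.round(d,2),np.round(rv,2)
def tcp(b,deg): # tcp from grasp point in bay coords
    t=Rt(deg); return world(b)+19*t.as_matrix()[:,2],t
E
python3 - <<'E'
from h import *
print(np.round(Rt(90).as_matrix(),2))
s=arm.read_state()
q=s["ee_rot"]
print(rel(np.array([158.71,604.49,231.31]),q,*tcp([-84,8.5,220],0)), tcp([-84,8.5,220],0)[0],s['clock'])
E
```

```text
[[-0.   1.  -0.1]
 [ 0.  -0.1 -1. ]
 [-1.  -0.  -0. ]]
(array([ 52.63, -50.31,   3.03]), array([ 1.0000e-02, -0.0000e+00,  1.7089e+02])) [511.63035305 -32.34360352 201.        ] 1.2
```

Call:
move_arm(targets=[[52.6, -50.3, 3, 0, 0, 170.9, 0], [52.6, -50.3, 3, 0, 0, 170.9, 0], [52.6, -50.3, 3, 0, 0, 170.9, 0], [52.6, -50.3, 3, 0, 0, 170.9, 0], [52.6, -50.3, 3, 0, 0, 170.9, 0], [52.6, -50.3, 3, 0, 0, 170.9, 0], [52.6, -50.3, 3, 0, 0, 170.9, 0], [52.6, -50.3, 3, 0, 0, 170.9, 0], [52.6, -50.3, 3, 0, 0, 170.9, 0], [52.6, -50.3, 3, 0, 0, 170.9, 0], [52.6, -50.3, 3, 0, 0, 170.9, 0], [52.6, -50.3, 3, 0, 0, 170.9, 0], [52.6, -50.3, 3, 0, 0, 170.9, 0], [52.6, -50.3, 3, 0, 0, 170.9, 0], [52.6, -50.3, 3, 0, 0, 170.9, 0], [52.6, -50.3, 3, 0, 0, 170.9, 0], [52.6, -50.3, 3, 0, 0, 170.9, 0]])

```text
clock: 3.32
position: [511.6, -32.0, 201.4]
ee_rot: [0.74, 0.672, 0.0, 0.0]
contact_force: [-0.7, -0.5, -0.1]
gripper_width: 85.2
```

```bash
python3 - <<'E'
from h import *
s=arm.read_state();print(np.round(s['joints'],3),s['position'],np.round(s['ee_rot'],4))
im,d=arm.get_image("wrist");cv2.imwrite("pics/w1.png",im)
for a in (90,-90):
  for z in (160,):
    P,t=tcp([-84,8.5,z],a);print(a,rel(s['position'],s['ee_rot'],P,t),P)
E
```

```text
[ 0.254  0.219 -0.31  -0.    -1.042 -1.921] [511.63392758 -32.03104953 201.42367548] [7.402e-01 6.723e-01 1.000e-04 0.000e+00]
90 (array([-1.93, -0.  ,  4.14]), array([ 8.000e-02, -9.001e+01,  7.000e-02])) [509.77627795 -51.25292412 160.        ]
-90 (array([1.87, 0.  , 4.14]), array([-7.000e-02,  8.999e+01,  8.000e-02])) [513.48442814 -13.43428292 160.        ]
```

View pics/w1.png

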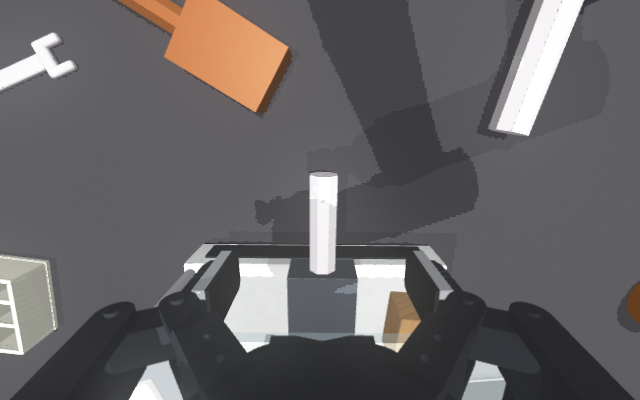

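Call:
move_arm(targets=[[-1.9, 0, 4.1, 0, -90, 0, 0], [-1.9, 0, 4.1, 0, -90, 0, 0], [-1.9, 0, 4.1, 0, -90, 0, 0], [-1.9, 0, 4.1, 0, -90, 0, 0], [-1.9, 0, 4.1, 0, -90, 0, 0], [-1.9, 0, 4.1, 0, -90, 0, 0], [-1.9, 0, 4.1, 0, -90, 0, 0], [-1.9, 0, 4.1, 0, -90, 0, 0], [-1.9, 0, 4.1, 0, -90, 0, 0], [-1.9, 0, 4.1, 0, -90, 0, 0]])

```text
clock: 4.62
position: [510.0, -50.7, 158.9]
ee_rot: [-0.522, -0.476, 0.525, -0.474]
contact_force: [-0.3, 0.7, -0.8]
gripper_width: 85.5
```

```bash
python3 - <<'E'
from h import *
s=arm.read_state();print(np.round(s['joints'],3),s['position'],np.round(s['ee_rot'],4),s['clock'])
im,d=arm.get_image("scene");cv2.imwrite("pics/s1.png",im)
im,d=arm.get_image("top");cv2.imwrite("pics/t1.png",im)
E
```

```text
[ 0.601  0.79  -0.637  0.878 -1.664 -3.026] [509.95385052 -50.73229793 158.88539462] [-0.5224 -0.4759  0.5251 -0.4741] 4.625
```

View pics/s1.png

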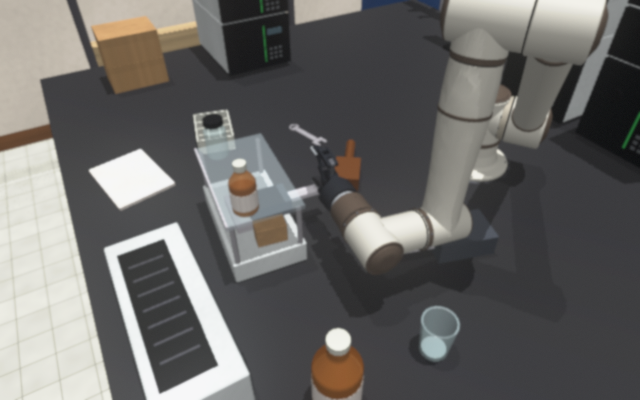

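View pics/t1.png

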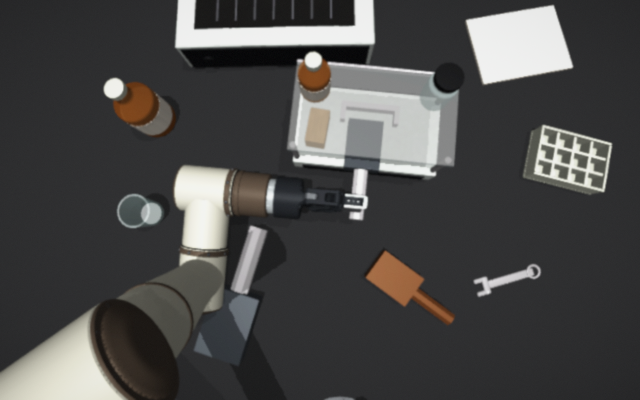

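```bash
python3 - <<'E'
from h import *
T=np.eye(4);T[:3,:3]=R.from_quat([.7402,.6723,.0001,0]).as_matrix();T[:3,3]=[511.63,-32.03,201.42]
T=T@arm.camera_params("wrist")["mount"]
im=cv2.imread("pics/w1.png")
for r in (180,200,230,260):
    print(r,[int(v) for v in im[r,300:345].mean(1)])
c=im[160:290,260:440];cv2.imwrite("pics/w1z.png",cv2.resize(c,None,fx=4,fy=4,interpolation=cv2.INTER_CUBIC))
P=onz("wrist",[(323,182),(323,265),(288,264),(356,264)],93,T=T);print(np.round(bay(P),1))
P=onz("wrist",[(288,264),(356,264)],100,T=T);print(np.round(bay(P),1))
P=onz("wrist",[(208,244),(430,244)],60,T=T);print('deck',np.round(bay(P),1))
s=arm.read_state();
for a,z in((45,200),(45,80)):
  P,t=tcp([-80,8.5,z],a);print(rel(s['position'],s['ee_rot'],P,t))
E
```

```text
180 [104, 103, 104, 104, 103, 104, 104, 104, 105, 166, 236, 246, 246, 246, 246, 246, 246, 252, 255, 255, 255, 255, 255, 255, 255, 255, 255, 255, 255, 254, 251, 250, 250, 250, 249, 249, 250, 202, 114, 97, 98, 96, 98, 98, 97]
200 [84, 83, 83, 84, 84, 83, 83, 84, 84, 136, 207, 223, 224, 223, 223, 224, 223, 235, 254, 255, 255, 248, 228, 227, 228, 254, 255, 255, 255, 253, 250, 250, 252, 253, 253, 253, 245, 158, 78, 78, 78, 79, 77, 77, 78]
230 [83, 83, 83, 83, 84, 84, 83, 84, 84, 135, 206, 223, 223, 223, 222, 223, 223, 241, 246, 247, 246, 246, 246, 246, 246, 246, 246, 247, 236, 224, 221, 221, 221, 221, 221, 198, 125, 79, 78, 78, 79, 79, 79, 79, 78]
260 [79, 77, 78, 79, 78, 79, 78, 78, 80, 131, 205, 222, 222, 222, 222, 222, 227, 240, 244, 244, 244, 244, 244, 244, 244, 244, 244, 241, 228, 220, 221, 220, 221, 221, 221, 145, 80, 79, 80, 80, 80, 80, 80, 81, 80]
[[-100.6   10.2   93. ]
 [ -15.6   10.5   93. ]
 [ -16.6  -24.6   93. ]
 [ -16.8   43.5   93. ]]
[[-20.5 -23.7 100. ]
 [-20.6  42.6 100. ]]
deck [[ -22.9 -116.8   60. ]
 [ -23.5  128.9   60. ]]
(array([-2.62,  0.38, -0.51]), array([-2.000e-02,  4.491e+01,  2.000e-02]))
(array([ 9.38,  0.38, -0.49]), array([-2.000e-02,  4.491e+01,  2.000e-02]))
```

View pics/w1z.png

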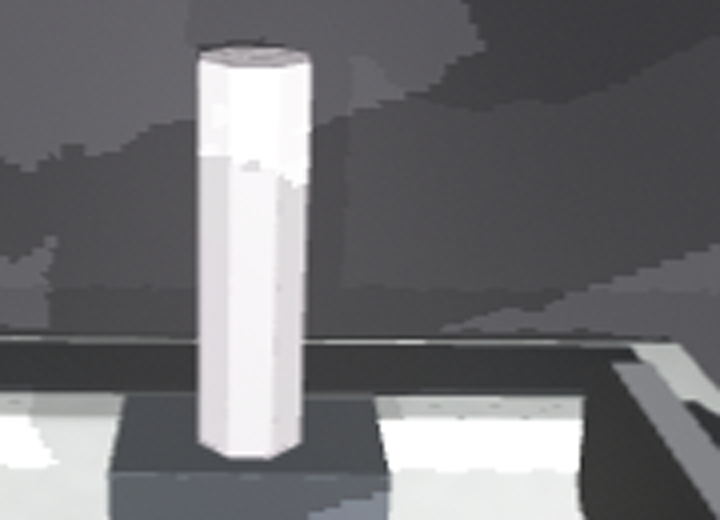

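```bash
python3 - <<'E'
from h import *
s=arm.read_state();
for b in ([-80,80,150],[-80,9.5,80]):
  P,t=tcp(b,45);print(rel(s['position'],s['ee_rot'],P,t))
E
```

```text
(array([ 2.39,  0.38, -7.65]), array([-2.000e-02,  4.491e+01,  2.000e-02]))
(array([ 9.38,  0.38, -0.59]), array([-2.000e-02,  4.491e+01,  2.000e-02]))
```

Call:
move_arm(targets=[[2.4, 0.4, -7.6, 0, 45, 0, 0], [2.4, 0.4, -7.6, 0, 45, 0, 0], [2.4, 0.4, -7.6, 0, 45, 0, 0], [2.4, 0.4, -7.6, 0, 45, 0, 0], [2.4, 0.4, -7.6, 0, 45, 0, 0], [2.4, 0.4, -7.6, 0, 45, 0, 0], [5.9, 0.4, -4.1, 0, 45, 0, 0], [9.4, 0.4, -0.6, 0, 45, 0, 0], [9.4, 0.4, -0.6, 0, 45, 0, 0], [9.4, 0.4, -0.6, 0, 45, 0, 0]])

```text
clock: 5.98
position: [514.7, -45.0, 65.7]
ee_rot: [0.684, 0.621, -0.284, 0.257]
contact_force: [0.0, -0.4, 1.4]
gripper_width: 85.6
```

```bash
python3 - <<'E'
from h import *
s=arm.read_state();print(np.round(s['joints'],3),s['position'],np.round(s['ee_rot'],4),s['clock'])
P,t=tcp([-80,9.5,80],45);print(rel(s['position'],s['ee_rot'],P,t))
im,d=arm.get_image("wrist");cv2.imwrite("pics/w2.png",im)
E
```

```text
[ 0.507  0.568 -0.663  0.758 -1.011 -2.81 ] [514.71539237 -44.98653671  65.6517262 ] [ 0.6838  0.6208 -0.2844  0.2573] 5.975
(array([-0.08, -0.03, -0.05]), array([-0.02,  0.1 ,  0.08]))
```

View pics/w2.png

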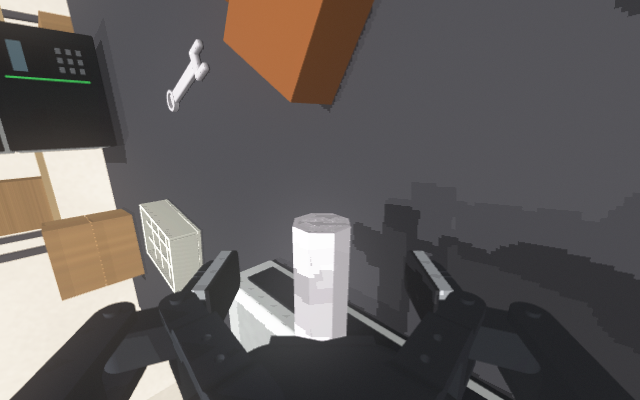

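The handle sits at column 322, between the pads at 237 and 413, with a flat facing each pad. I'll close now.

Call:
move_arm(targets=[[0, 0, 0, 0, 0, 0, 255], [0, 0, 0, 0, 0, 0, 255], [0, 0, 0, 0, 0, 0, 255], [0, 0, 0, 0, 0, 0, 255], [0, 0, 0, 0, 0, 0, 255], [0, 0, 0, 0, 0, 0, 255], [0, 0, 0, 0, 0, 0, 255], [0, 0, 0, 0, 0, 0, 255]])

```text
clock: 7.02
position: [514.5, -45.3, 66.4]
ee_rot: [0.685, 0.62, -0.283, 0.257]
contact_force: [-0.2, 0.8, 2.6]
gripper_width: 25.0
```

```bash
python3 - <<'E'
from h import *
s=arm.read_state();print(s['position'],np.round(s['ee_rot'],4),s['clock'],s['contact_force'],s['wrist_torque'],s['gripper_width'])
print(rel(s['position'],s['ee_rot'],*tcp([-80,9.5,80],45)))
for b,a in (([-80,9.5,112],45),([-80,8,112],0),([-80,6,112],-45),([-80,6,95],-45)):
  print(rel(s['position'],s['ee_rot'],*tcp(b,a)))
E
```

```text
[514.46675257 -45.27843554  66.44572107] [ 0.6845  0.6205 -0.2834  0.2571] 7.025 [-0.22699562  0.77416791  2.58396518] [ 1.25922727 -0.14796786 -0.10153075] 25.016277788954373
(array([ 0.  , -0.01, -0.02]), array([ 0.01, -0.  , -0.02]))
(array([-2.26, -0.01, -2.28]), array([ 0.01, -0.  , -0.02]))
(array([-1.02, -0.01, -2.73]), array([ 1.0e-02,  4.5e+01, -2.0e-02]))
(array([-0.61, -0.01, -3.94]), array([ 2.e-02,  9.e+01, -1.e-02]))
(array([ 0.59, -0.01, -2.73]), array([ 2.e-02,  9.e+01, -1.e-02]))
```

Call:
move_arm(targets=[[-0.5, 0, -0.5, 0, 0, 0, 255], [-1.0, 0, -1.0, 0, 0, 0, 255], [-1.5, 0, -1.5, 0, 0, 0, 255], [-2.0, 0, -2.0, 0, 0, 0, 255], [-2.3, 0, -2.3, 0, 0, 0, 255], [-2.3, 0, -2.3, 0, 0, 0, 255]])

```text
clock: 7.78
position: [514.4, -45.2, 99.1]
ee_rot: [0.685, 0.621, -0.283, 0.257]
contact_force: [0.0, -0.1, -2.0]
gripper_width: 24.9
```

```bash
python3 - <<'E'
from h import *
s=arm.read_state();print(s['position'],np.round(s['ee_rot'],4),s['clock'],s['contact_force'],s['wrist_torque'],s['gripper_width'])
print(rel(s['position'],s['ee_rot'],*tcp([-80,9.5,112],45)))
im,d=arm.get_image("scene");cv2.imwrite("pics/s3.png",cv2.resize(im[120:280,190:370],None,fx=4,fy=3.7,interpolation=cv2.INTER_CUBIC))
im,d=arm.get_image("wrist");cv2.imwrite("pics/w3.png",im)
E
```

```text
[514.44165566 -45.22464986  99.14221255] [ 0.6846  0.6205 -0.2831  0.2571] 7.775 [ 0.03714945 -0.05818382 -1.95998295] [ 1.97710597  0.1297713  -0.04829532] 24.875063511093877
(array([ 0.05, -0.01,  0.03]), array([ 0.02, -0.03, -0.03]))
```

View pics/s3.png

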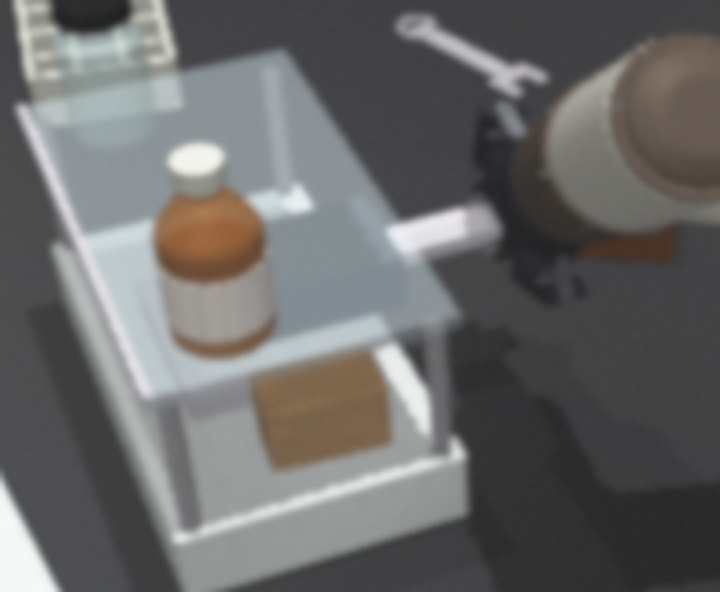

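View pics/w3.png

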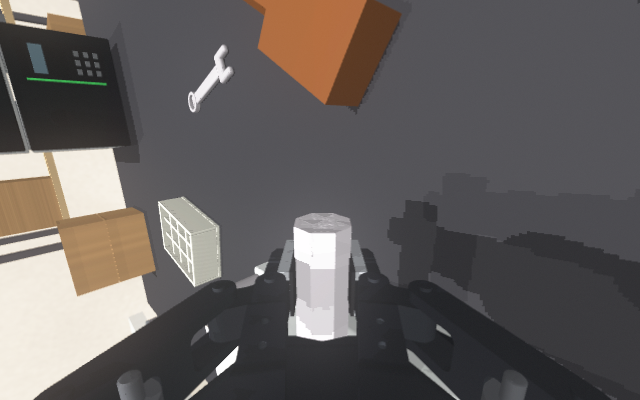

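```bash
cat >> h.py <<'E'
def rows(b0,a0,b1,a1,n,hold,g,extra=()):
    p0,t0=tcp(b0,a0);out=[]
    for i in range(1,n+1):
        f=i/n;p,t=tcp(np.array(b0)+(np.array(b1)-b0)*f,a0+(a1-a0)*f)
        d,rv=rel(p0,t0.as_quat(),p,t);out.append([*np.round(d,1).tolist(),*np.round(rv,0).tolist(),g])
    out+= [out[-1]]*hold
    for r in out: print(r,',')
E
python3 - <<'E'
from h import *
rows([-80,9.5,112],45,[-80,6,113],-45,10,1,255)
E
```

```text
[0.3, 0.0, -0.0, 0.0, 9.0, 0.0, 255] ,
[0.5, 0.0, -0.1, 0.0, 18.0, -0.0, 255] ,
[0.8, 0.0, -0.2, 0.0, 27.0, 0.0, 255] ,
[1.0, 0.0, -0.3, 0.0, 36.0, 0.0, 255] ,
[1.2, 0.0, -0.5, 0.0, 45.0, 0.0, 255] ,
[1.4, 0.0, -0.7, 0.0, 54.0, 0.0, 255] ,
[1.5, -0.0, -0.9, 0.0, 63.0, 0.0, 255] ,
[1.6, 0.0, -1.2, -0.0, 72.0, 0.0, 255] ,
[1.6, 0.0, -1.4, 0.0, 81.0, 0.0, 255] ,
[1.6, 0.0, -1.7, 0.0, 90.0, 0.0, 255] ,
[1.6, 0.0, -1.7, 0.0, 90.0, 0.0, 255] ,
```

Call:
move_arm(targets=[[0.3, 0, 0, 0, 9, 0, 255], [0.5, 0, -0.1, 0, 18, 0, 255], [0.8, 0, -0.2, 0, 27, 0, 255], [1.0, 0, -0.3, 0, 36, 0, 255], [1.2, 0, -0.5, 0, 45, 0, 255], [1.2, 0, -0.5, 0, 45, 0, 255]])

```text
clock: 8.62
position: [515.4, -34.9, 94.4]
ee_rot: [0.743, 0.67, 0.0, -0.0]
contact_force: [0.8, 0.8, -3.1]
gripper_width: 24.9
```

```bash
python3 - <<'E'
from h import *
s=arm.read_state();print(np.round(s['joints'],3),s['position'],np.round(s['ee_rot'],4),s['clock'],s['contact_force'],s['wrist_torque'],s['gripper_width'])
print(rel(s['position'],s['ee_rot'],*tcp([-80,7.75,112.5],0)))
im,d=arm.get_image("wrist");cv2.imwrite("pics/w4.png",im)
im,d=arm.get_image("scene");cv2.imwrite("pics/s4.png",cv2.resize(im[120:280,190:370],None,fx=4,fy=3.7,interpolation=cv2.INTER_CUBIC))
E
```

```text
[ 2.47e-01  3.50e-01 -4.38e-01 -1.00e-03 -7.83e-01 -1.92e+00] [515.44226223 -34.85702974  94.38718006] [ 7.425e-01  6.698e-01  0.000e+00 -2.000e-04] 8.625 [ 0.81924452  0.82945225 -3.13361125] [-0.00444125  0.18278923  0.00114602] 24.930464781303407
(array([ 0.14, -0.  ,  0.09]), array([-0.01, -0.02, -0.3 ]))
```

View pics/w4.png

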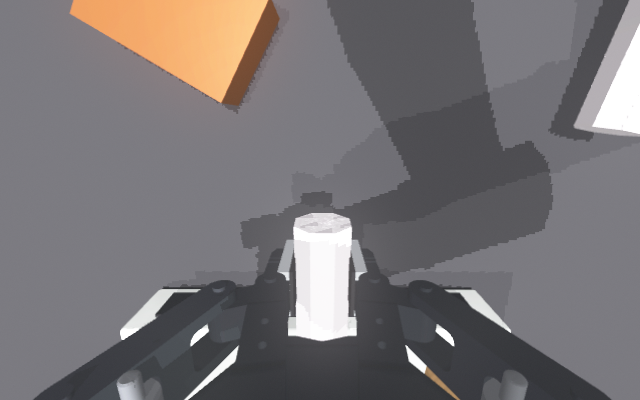

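View pics/s4.png

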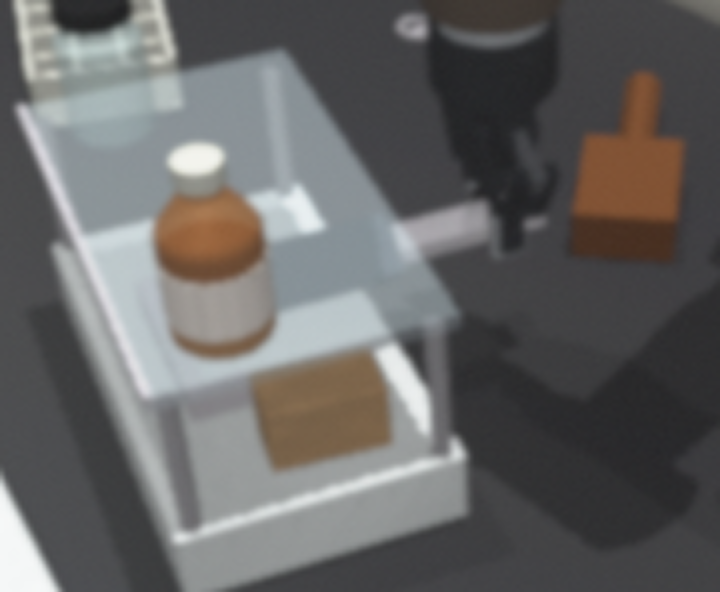

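The grip holds with no droop: the handle end stays at about row 222. I'll finish the first quarter turn.

```bash
python3 - <<'E'
from h import *
rows([-80,7.75,112.5],0,[-80,6,112.5],-45,5,1,255)
print()
p0,t0=tcp([-80,7.75,112.5],0)
print(rel(p0,t0.as_quat(),*tcp([-80,6,95],-45)))
E
```

```text
[0.3, 0.0, -0.0, 0.0, 9.0, 0.0, 255] ,
[0.5, -0.0, -0.1, 0.0, 18.0, 0.0, 255] ,
[0.8, 0.0, -0.2, -0.0, 27.0, 0.0, 255] ,
[1.0, 0.0, -0.4, 0.0, 36.0, 0.0, 255] ,
[1.2, 0.0, -0.6, 0.0, 45.0, -0.0, 255] ,
[1.2, 0.0, -0.6, 0.0, 45.0, -0.0, 255] ,

(array([1.17, 0.  , 1.19]), array([ 0., 45., -0.]))
```

Call:
move_arm(targets=[[0.3, 0, 0, 0, 9, 0, 255], [0.5, 0, -0.1, 0, 18, 0, 255], [0.8, 0, -0.2, 0, 27, 0, 255], [1.0, 0, -0.4, 0, 36, 0, 255], [1.2, 0, -0.6, 0, 45, 0, 255], [1.2, 0, -0.6, 0, 45, 0, 255], [1.2, 0, -0.2, 0, 45, 0, 255], [1.2, 0, 0.2, 0, 45, 0, 255], [1.2, 0, 0.6, 0, 45, 0, 255], [1.2, 0, 0.8, 0, 45, 0, 255], [1.2, 0, 0.95, 0, 45, 0, 255], [1.2, 0, 1.0, 0, 45, 0, 255]])

```text
clock: 10.22
position: [516.7, -21.3, 84.0]
ee_rot: [0.684, 0.621, 0.284, -0.257]
contact_force: [0.3, 1.0, -1.0]
gripper_width: 25.1
```

```bash
python3 - <<'E'
from h import *
s=arm.read_state();print(np.round(s['joints'],3),s['position'],np.round(s['ee_rot'],4),s['clock'],s['contact_force'],s['wrist_torque'],s['gripper_width'])
print(rel(s['position'],s['ee_rot'],*tcp([-80,6,95],-45)))
im,d=arm.get_image("top");cv2.imwrite("pics/t5.png",cv2.resize(im[50:230,270:480],None,fx=3.3,fy=3.3,interpolation=cv2.INTER_CUBIC))
im,d=arm.get_image("scene");cv2.imwrite("pics/s5.png",cv2.resize(im[120:280,190:370],None,fx=4,fy=3.7,interpolation=cv2.INTER_CUBIC))
E
```

```text
[-0.241  0.521 -0.15  -0.849 -1.202 -0.981] [516.68445246 -21.32398387  84.03010659] [ 0.6843  0.6207  0.2836 -0.2571] 10.225 [ 0.26365295  0.95542538 -0.95976198] [-1.6755035   0.34235041  0.12683773] 25.13723100803551
(array([-0.21,  0.  ,  0.14]), array([ 0.  , -0.01,  0.02]))
```

View pics/t5.png

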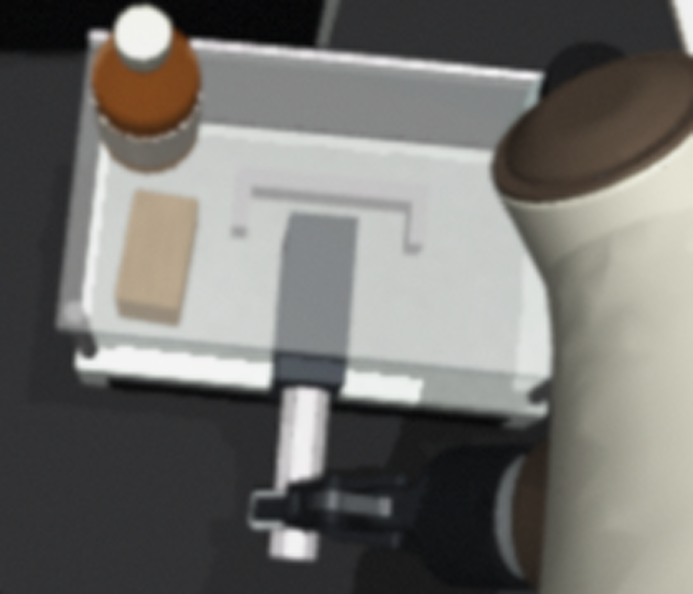

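View pics/s5.png

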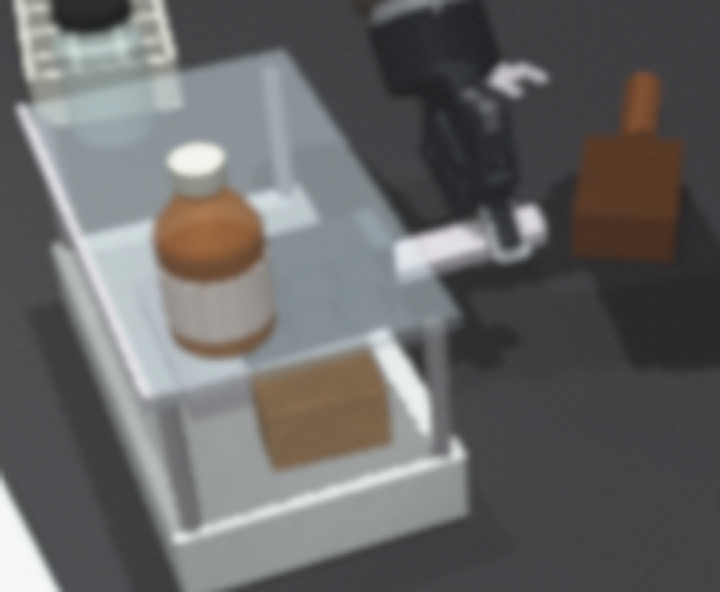

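Call:
move_arm(targets=[[-0.08, 0, 0.08, 0, 0, 0, 255], [-0.15, 0, 0.15, 0, 0, 0, 255], [-0.15, 0, 0.15, 0, 0, 0, 255]])

```text
clock: 10.7
position: [516.6, -21.2, 82.2]
ee_rot: [0.684, 0.621, 0.284, -0.257]
contact_force: [-1.1, 0.5, 1.6]
gripper_width: 25.0
```

```bash
python3 - <<'E'
from h import *
s=arm.read_state();print(s['position'],s['clock'],s['contact_force'],s['wrist_torque'],s['gripper_width'])
E
```

```text
[516.62592231 -21.22855096  82.15839938] 10.7 [-1.10994145  0.46279324  1.59480686] [-0.94669607  0.11408515  0.52130108] 25.049290640813965
```

```bash
python3 - <<'E'
from h import *
s=arm.read_state()
g=bay(s['position']-19*R.from_quat(s['ee_rot']).as_matrix()[:,2]);print(g)
y=g[1];z=95.5
for b,a in (([-80,y-64,z+64],-45),([-80,y-30,z+90],-20),([-80,y,z+95],0),([-80,y+30,z+90],20),([-80,y+64,z+64],45),([-80,y,z],45)):
  print(a,rel(s['position'],s['ee_rot'],*tcp(b,a)))
E
```

```text
[-80.11117294   6.60638271  95.58534781]
-45 (array([-0.  ,  0.01, -9.04]), array([-0.01, -0.03,  0.05]))
-20 (array([ 3.44,  0.01, -8.66]), array([ 1.000e-02, -2.503e+01,  5.000e-02]))
0 (array([ 5.37,  0.02, -7.26]), array([ 1.000e-02, -4.503e+01,  5.000e-02]))
20 (array([ 6.76,  0.02, -5.33]), array([ 2.000e-02, -6.503e+01,  5.000e-02]))
45 (array([ 7.14,  0.02, -1.89]), array([ 4.000e-02, -9.003e+01,  4.000e-02]))
45 (array([-1.91,  0.01, -1.9 ]), array([ 4.000e-02, -9.003e+01,  4.000e-02]))
```

Call:
move_arm(targets=[[0, 0, 0, 0, 0, 0, 0], [0, 0, 0, 0, 0, 0, 0], [0, 0, 0, 0, 0, 0, 0], [0, 0, 0, 0, 0, 0, 0], [0, 0, 0, 0, 0, 0, 0], [0, 0, 0, 0, 0, 0, 0], [0, 0, -3, 0, 0, 0, 0], [0, 0, -9, 0, 0, 0, 0], [0, 0, -9, 0, 0, 0, 0]])

```text
clock: 11.82
position: [512.2, -87.7, 148.3]
ee_rot: [0.685, 0.621, 0.285, -0.253]
contact_force: [0.1, 0.5, -0.0]
gripper_width: 85.7
```

```bash
python3 - <<'E'
from h import *
s=arm.read_state();print(s['position'],s['clock'],s['contact_force'],s['gripper_width'])
im,d=arm.get_image("wrist");cv2.imwrite("pics/w6.png",im)
im,d=arm.get_image("top");cv2.imwrite("pics/t6.png",cv2.resize(im[50:230,270:480],None,fx=3.3,fy=3.3,interpolation=cv2.INTER_CUBIC))
y=5.5;z=95.5
for b,a in (([-80,y,z+95],0),([-80,y+64,z+64],45),([-80,y,z],45)):
  print(a,rel(s['position'],s['ee_rot'],*tcp(b,a)))
E
```

```text
[512.24061809 -87.7295664  148.26396236] 11.825 [ 0.10446245  0.50564657 -0.03056766] 85.68772925404217
0 (array([ 5.33, -0.2 ,  2.02]), array([ 4.600e-01, -4.481e+01,  3.000e-02]))
45 (array([ 7.13, -0.23,  7.39]), array([  0.47, -89.81,  -0.16]))
45 (array([-1.92, -0.26,  7.42]), array([  0.47, -89.81,  -0.16]))
```

View pics/w6.png

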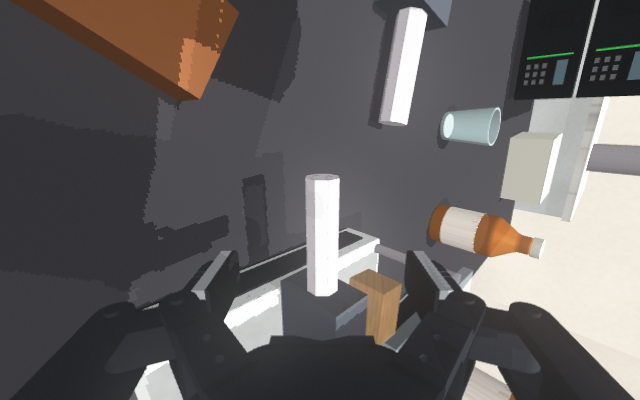

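View pics/t6.png

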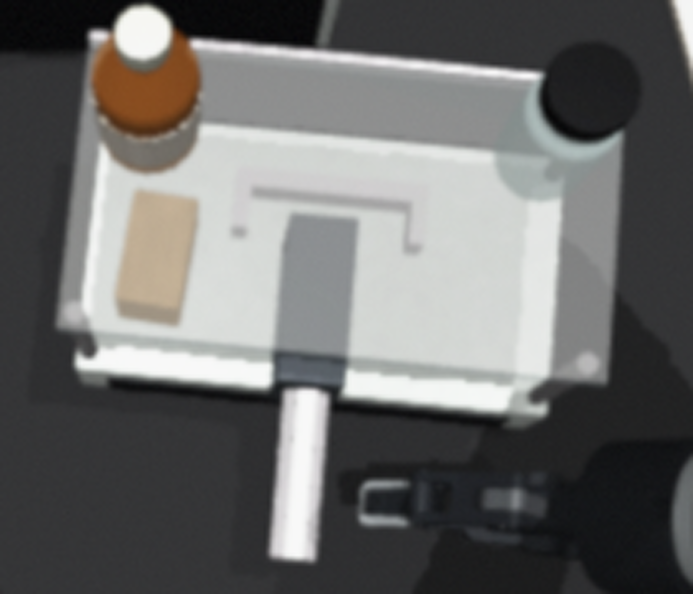

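Call:
move_arm(targets=[[5.4, 0, 1.7, 0, -45, 0, 0], [5.4, 0, 1.7, 0, -45, 0, 0], [5.4, 0, 1.7, 0, -45, 0, 0], [5.4, 0, 1.7, 0, -45, 0, 0], [7.1, 0, 7.1, 0, -90, 0, 0], [7.1, 0, 7.1, 0, -90, 0, 0], [7.1, 0, 7.1, 0, -90, 0, 0], [7.1, 0, 7.1, 0, -90, 0, 0], [7.1, 0, 7.1, 0, -90, 0, 0], [7.1, 0, 7.1, 0, -90, 0, 0], [2.6, 0, 7.1, 0, -90, 0, 0], [-1.9, 0, 7.1, 0, -90, 0, 0], [-1.9, 0, 7.1, 0, -90, 0, 0], [-1.9, 0, 7.1, 0, -90, 0, 0]])

```text
clock: 13.68
position: [514.5, -48.1, 82.4]
ee_rot: [0.685, 0.62, -0.283, 0.257]
contact_force: [0.3, 1.1, -0.1]
gripper_width: 85.5
```

```bash
python3 - <<'E'
from h import *
s=arm.read_state();print(s['position'],s['clock'],s['contact_force'],s['gripper_width'])
im,d=arm.get_image("wrist");cv2.imwrite("pics/w7.png",im)
print(rel(s['position'],s['ee_rot'],*tcp([-80,6.6,95.5],45)))
E
```

```text
[514.54924251 -48.0773835   82.37752048] 13.675 [ 0.33890158  1.05426892 -0.09451006] 85.48443863061097
(array([ 0.02, -0.04,  0.02]), array([ 0.02, -0.1 , -0.08]))
```

View pics/w7.png

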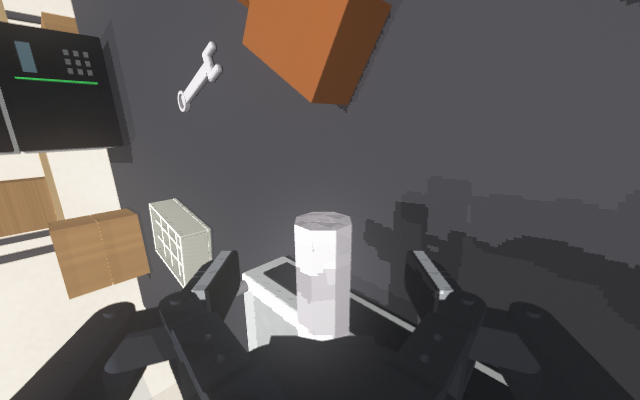

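Call:
move_arm(targets=[[0, 0, 0, 0, 0, 0, 255], [0, 0, 0, 0, 0, 0, 255], [0, 0, 0, 0, 0, 0, 255], [0, 0, 0, 0, 0, 0, 255], [0, 0, 0, 0, 0, 0, 255], [0, 0, 0, 0, 0, 0, 255], [0, 0, 0, 0, 0, 0, 255], [0, 0, 0, 0, 0, 0, 255], [-0.4, 0, -0.4, 0, 0, 0, 255], [-0.8, 0, -0.8, 0, 0, 0, 255], [-1.2, 0, -1.2, 0, 0, 0, 255], [-1.2, 0, -1.2, 0, 0, 0, 255]])

```text
clock: 15.22
position: [514.2, -48.1, 99.1]
ee_rot: [0.685, 0.62, -0.283, 0.257]
contact_force: [-0.2, 0.6, -2.3]
gripper_width: 24.3
```

```bash
python3 - <<'E'
from h import *
s=arm.read_state();print(s['position'],s['clock'],s['contact_force'],s['wrist_torque'],s['gripper_width'])
print(rel(s['position'],s['ee_rot'],*tcp([-80,6.6,112.5],45)))
im,d=arm.get_image("wrist");cv2.imwrite("pics/w8.png",im)
rows([-80,6.6,112.5],45,[-80,0,112.5],-45,10,1,255)
p0,t0=tcp([-80,6.6,112.5],45)
print(rel(p0,t0.as_quat(),*tcp([-80,0,83],-45)),rel(p0,t0.as_quat(),*tcp([-80,0,80],-45)))
E
```

```text
[514.23129722 -48.07584783  99.10906566] 15.225 [-0.21858677  0.55838508 -2.30564309] [1.92963711 0.00271417 0.00199267] 24.335600926839142
(array([ 0.01, -0.01, -0.  ]), array([ 0.02, -0.05, -0.05]))
[0.2, 0.0, 0.0, 0.0, 9.0, 0.0, 255] ,
[0.5, 0.0, 0.0, 0.0, 18.0, -0.0, 255] ,
[0.7, 0.0, -0.1, 0.0, 27.0, 0.0, 255] ,
[0.9, 0.0, -0.2, 0.0, 36.0, 0.0, 255] ,
[1.1, 0.0, -0.3, 0.0, 45.0, 0.0, 255] ,
[1.3, -0.0, -0.5, 0.0, 54.0, 0.0, 255] ,
[1.4, 0.0, -0.7, 0.0, 63.0, 0.0, 255] ,
[1.4, -0.0, -0.9, -0.0, 72.0, 0.0, 255] ,
[1.5, 0.0, -1.2, 0.0, 81.0, 0.0, 255] ,
[1.4, -0.0, -1.4, 0.0, 90.0, 0.0, 255] ,
[1.4, -0.0, -1.4, 0.0, 90.0, 0.0, 255] ,
(array([ 3.52, -0.  ,  0.65]), array([ 0., 90.,  0.])) (array([ 3.73, -0.  ,  0.86]), array([ 0., 90.,  0.]))
```

View pics/w8.png

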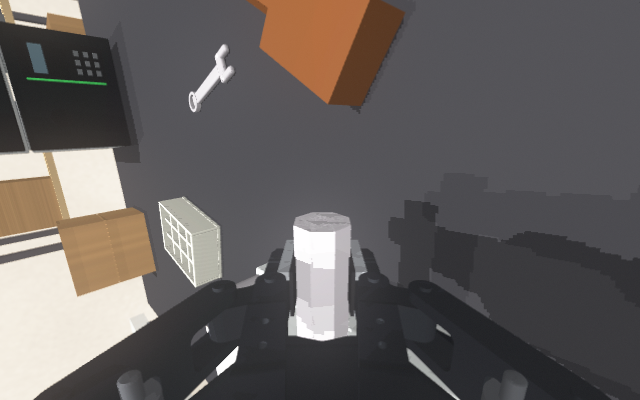

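Call:
move_arm(targets=[[0.2, 0, 0, 0, 9, 0, 255], [0.5, 0, 0, 0, 18, 0, 255], [0.7, 0, -0.1, 0, 27, 0, 255], [0.9, 0, -0.2, 0, 36, 0, 255], [1.1, 0, -0.3, 0, 45, 0, 255], [1.3, 0, -0.5, 0, 54, 0, 255], [1.4, 0, -0.7, 0, 63, 0, 255], [1.4, 0, -0.9, 0, 72, 0, 255], [1.5, 0, -1.2, 0, 81, 0, 255], [1.4, 0, -1.4, 0, 90, 0, 255], [1.4, 0, -1.4, 0, 90, 0, 255]])

```text
clock: 16.65
position: [515.1, -31.0, 96.6]
ee_rot: [0.687, 0.618, 0.282, -0.258]
contact_force: [0.0, 0.0, -2.8]
gripper_width: 25.0
```

Call:
move_arm(targets=[[-0.4, 0, 0.4, 0, 0, 0, 255], [-0.8, 0, 0.8, 0, 0, 0, 255], [-1.2, 0, 1.2, 0, 0, 0, 255], [-1.6, 0, 1.6, 0, 0, 0, 255], [-1.9, 0, 1.9, 0, 0, 0, 255], [-2.1, 0, 2.1, 0, 0, 0, 255], [-2.1, 0, 2.1, 0, 0, 0, 255]])

```text
clock: 17.52
position: [515.9, -28.5, 68.8]
ee_rot: [0.685, 0.62, 0.283, -0.257]
contact_force: [-0.5, -0.3, -2.9]
gripper_width: 24.7
```

```bash
python3 - <<'E'
from h import *
s=arm.read_state();print(s['joints'],s['position'],s['clock'],s['contact_force'],s['wrist_torque'],s['gripper_width'])
print(rel(s['position'],s['ee_rot'],*tcp([-80,0,80],-45)))
im,d=arm.get_image("top");cv2.imwrite("pics/t9.png",cv2.resize(im[50:230,270:480],None,fx=3.3,fy=3.3,interpolation=cv2.INTER_CUBIC))
im,d=arm.get_image("scene");cv2.imwrite("pics/s9.png",cv2.resize(im[120:280,190:370],None,fx=4,fy=3.7,interpolation=cv2.INTER_CUBIC))
E
```

```text
[-0.25502779  0.54762954 -0.15211341 -0.85100488 -1.19114881 -0.95069341] [515.92266681 -28.50549736  68.82172248] 17.525 [-0.45538859 -0.25619993 -2.91324708] [-1.87618425  0.39850827  0.00744486] 24.74108964964448
(array([-0.11,  0.01,  0.21]), array([-0.  , -0.  , -0.03]))
```

View pics/t9.png

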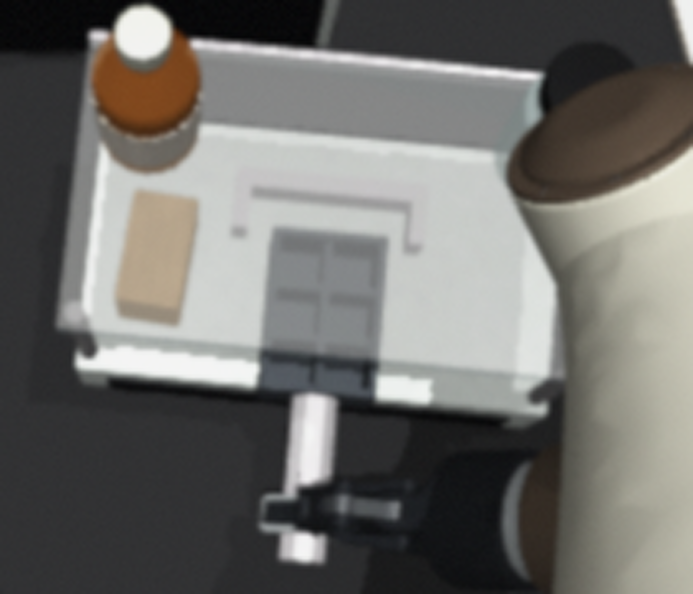

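View pics/s9.png

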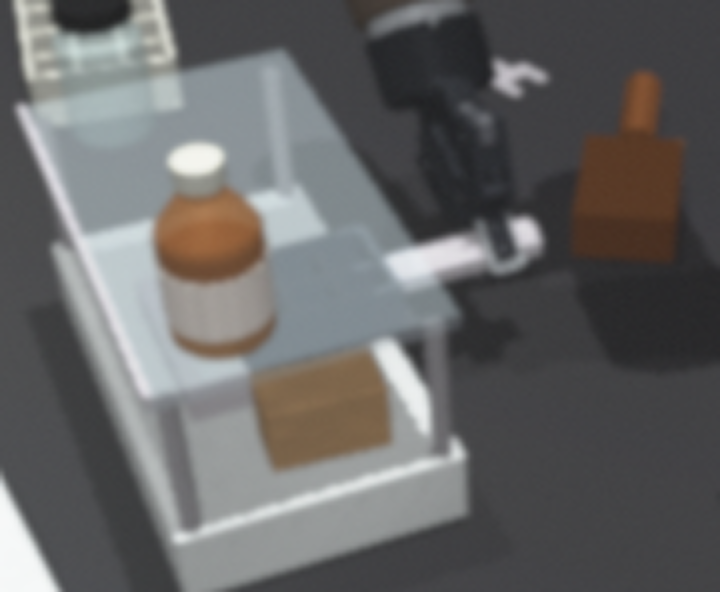

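Call:
move_arm(targets=[[-0.1, 0, 0.1, 0, 0, 0, 255], [-0.16, 0, 0.16, 0, 0, 0, 255], [-0.16, 0, 0.16, 0, 0, 0, 255]])

```text
clock: 18.0
position: [516.1, -28.4, 67.1]
ee_rot: [0.684, 0.621, 0.284, -0.257]
contact_force: [-1.0, 0.5, -0.4]
gripper_width: 24.7
```

```bash
python3 - <<'E'
from h import *
s=arm.read_state();print(s['position'],s['clock'],s['contact_force'],s['wrist_torque'],s['gripper_width'])
print(rel(s['position'],s['ee_rot'],*tcp([-80,0,80],-45)))
g=bay(s['position']-19*R.from_quat(s['ee_rot']).as_matrix()[:,2]);print(g)
f=lambda L:[((x+.5)/3.3-.5+270,(y+.5)/3.3-.5+50) for x,y in L]
P=onz("top",f([(275,230),(388,238),(260,392),(376,402)]),102);print(bay(P))
P=onz("top",f([(250,190),(412,207),(238,228),(412,245)]),83);print(bay(P))
for b,a in (([-95,g[1],175],0),([-95,g[1],80],0)):
  print(a,rel(s['position'],s['ee_rot'],*tcp(b,a)))
E
```

```text
[516.11617044 -28.42455416  67.06683639] 18.0 [-0.97869813  0.47063584 -0.39293734] [-1.58285453  0.33728329  0.0557281 ] 24.73355634112718
(array([ 0.01, -0.01,  0.08]), array([ 0.02, -0.02,  0.02]))
[-79.9247134   -0.60075342  80.49805353]
[[ 89.04244313  33.30948255 102.        ]
 [ 90.53085893 -35.09621566 102.        ]
 [-10.90324654  33.46205041 102.        ]
 [-10.30181764 -35.82319029 102.        ]]
[[119.17446591  50.22680147  83.        ]
 [117.75426808 -50.95978075  83.        ]
 [ 94.13882186  55.45946958  83.        ]
 [ 93.49491445 -52.75305535  83.        ]]
0 (array([ 5.34, -1.5 , -7.24]), array([ 3.000e-02, -4.502e+01,  1.000e-02]))
0 (array([-1.38, -1.51, -0.52]), array([ 3.000e-02, -4.502e+01,  1.000e-02]))
```

Call:
move_arm(targets=[[0, 0, 0, 0, 0, 0, 0], [0, 0, 0, 0, 0, 0, 0], [0, 0, 0, 0, 0, 0, 0], [0, 0, 0, 0, 0, 0, 0], [0, 0, 0, 0, 0, 0, 0], [0, 0, 0, 0, 0, 0, 0], [0, 0, -4, 0, 0, 0, 0], [0, 0, -9, 0, 0, 0, 0], [0, -1.5, -9, 0, 0, 0, 0], [5.3, -1.5, -7.2, 0, -45, 0, 0], [5.3, -1.5, -7.2, 0, -45, 0, 0], [5.3, -1.5, -7.2, 0, -45, 0, 0], [5.3, -1.5, -7.2, 0, -45, 0, 0], [5.3, -1.5, -7.2, 0, -45, 0, 0], [5.3, -1.5, -7.2, 0, -45, 0, 0]])

```text
clock: 19.88
position: [498.4, -39.2, 154.2]
ee_rot: [0.74, 0.673, -0.001, -0.001]
contact_force: [-0.2, -0.2, -0.3]
gripper_width: 85.6
```

```bash
python3 - <<'E'
from h import *
s=arm.read_state();print(s['position'],s['clock'],s['contact_force'],s['gripper_width'])
im,d=arm.get_image("wrist");cv2.imwrite("pics/w10.png",im)
T=np.eye(4);T[:3,:3]=R.from_quat(s['ee_rot']).as_matrix();T[:3,3]=s['position'];T=T@arm.camera_params("wrist")["mount"]
for r in (190,215,240):
    print(r,[int(v) for v in im[r,295:350].mean(1)])
print(bay(onz("wrist",[(323,190),(323,250)],87,T=T)))
print(rel(s['position'],s['ee_rot'],*tcp([-95,-.6,80],0)))
E
```

```text
[498.3798801  -39.1675436  154.23522457] 19.875 [-0.18493196 -0.15862601 -0.30800545] 85.62887544835735
190 [98, 98, 99, 99, 98, 98, 99, 98, 98, 98, 99, 83, 74, 73, 74, 73, 74, 73, 75, 74, 74, 74, 74, 74, 74, 75, 74, 74, 69, 67, 67, 66, 67, 66, 85, 90, 91, 90, 91, 91, 91, 91, 90, 91, 90, 90, 90, 89, 90, 90, 90, 90, 90, 89, 96]
215 [76, 76, 76, 75, 76, 75, 75, 76, 76, 97, 172, 194, 194, 194, 194, 194, 195, 195, 195, 219, 226, 226, 227, 226, 226, 226, 243, 247, 248, 247, 248, 248, 248, 233, 209, 203, 204, 203, 204, 203, 203, 203, 163, 99, 70, 70, 69, 70, 69, 68, 69, 69, 69, 68, 73]
240 [78, 79, 78, 78, 78, 77, 79, 78, 78, 78, 162, 212, 221, 221, 222, 222, 222, 222, 223, 236, 244, 245, 246, 246, 246, 245, 245, 245, 246, 246, 246, 246, 243, 228, 220, 221, 220, 220, 220, 220, 219, 219, 142, 73, 73, 72, 73, 72, 71, 72, 71, 70, 71, 71, 76]
[[-116.60094656    2.14494289   87.        ]
 [ -66.07795823    2.35315384   87.        ]]
(array([-0.1 ,  0.17,  9.32]), array([-0.14, -0.01,  0.14]))
```

View pics/w10.png

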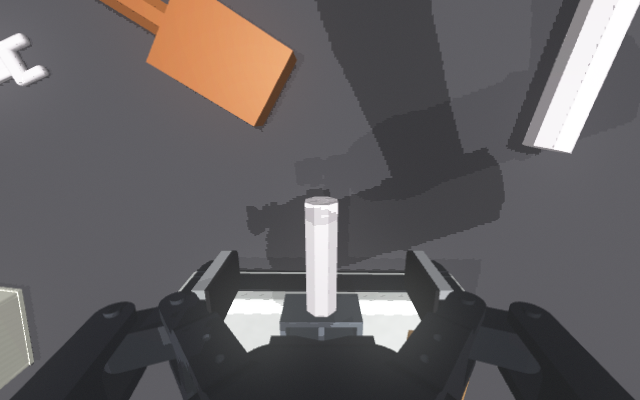

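Call:
move_arm(targets=[[-0.1, 0.4, 4, 0, 0, 0, 0], [-0.1, 0.4, 8, 0, 0, 0, 0], [-0.1, 0.4, 9.3, 0, 0, 0, 0], [-0.1, 0.4, 9.3, 0, 0, 0, 0], [-0.1, 0.4, 9.3, 0, 0, 0, 255], [-0.1, 0.4, 9.3, 0, 0, 0, 255], [-0.1, 0.4, 9.3, 0, 0, 0, 255], [-0.1, 0.4, 9.3, 0, 0, 0, 255], [-0.1, 0.4, 9.3, 0, 0, 0, 255], [-0.1, 0.4, 9.3, 0, 0, 0, 255], [-0.1, 0.4, 9.3, 0, 0, 0, 255], [-0.1, 0.4, 9.3, 0, 0, 0, 255]])

```text
clock: 21.42
position: [503.8, -41.6, 62.3]
ee_rot: [0.741, 0.672, 0.0, 0.0]
contact_force: [-0.7, 1.3, 2.7]
gripper_width: 24.8
```

```bash
python3 - <<'E'
from h import *
s=arm.read_state();print(s['position'],s['clock'],s['contact_force'],s['wrist_torque'],s['gripper_width'])
print(rel(s['position'],s['ee_rot'],*tcp([-93,-.6,80],0)))
im,d=arm.get_image("wrist");cv2.imwrite("pics/w11.png",im)
im,d=arm.get_image("top");cv2.imwrite("pics/t11.png",cv2.resize(im[50:230,270:480],None,fx=3.3,fy=3.3,interpolation=cv2.INTER_CUBIC))
E
```

```text
[503.8422002  -41.63923157  62.3094624 ] 21.425 [-0.70136907  1.3365981   2.723521  ] [0.50321209 0.02248239 0.08841756] 24.78877117706251
(array([ 0.09, -0.22,  0.13]), array([ 0.03, -0.01,  0.  ]))
```

View pics/t11.png

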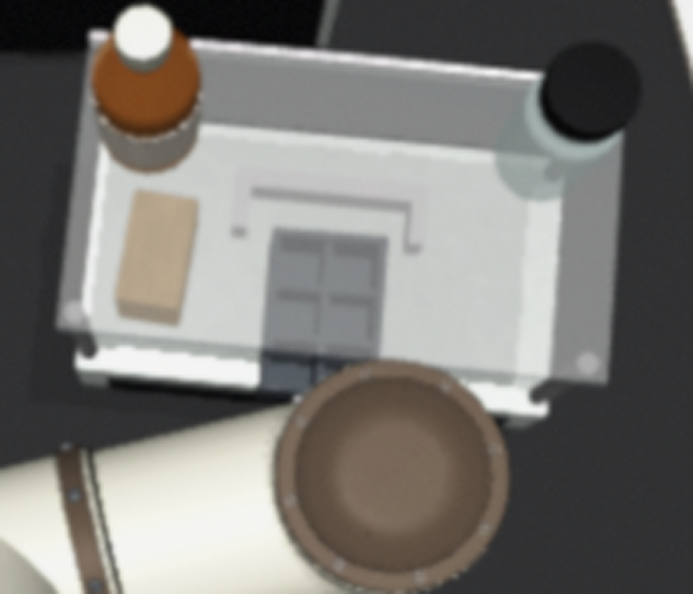

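View pics/w11.png

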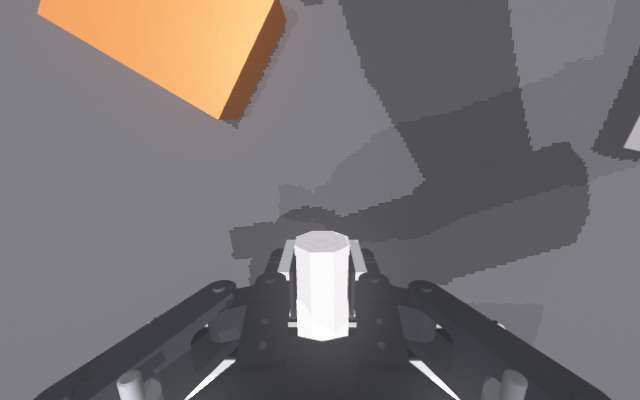

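Call:
move_arm(targets=[[0, 0.4, 0, 0, 0, 0, 255], [0, 0.8, 0, 0, 0, 0, 255], [0, 1.2, 0, 0, 0, 0, 255], [0, 1.6, 0, 0, 0, 0, 255], [0, 2.0, 0, 0, 0, 0, 255], [0, 2.4, 0, 0, 0, 0, 255], [0, 2.6, 0, 0, 0, 0, 255], [0, 2.8, 0, 0, 0, 0, 255], [0, 2.8, 0, 0, 0, 0, 255]])

```text
clock: 22.65
position: [530.2, -45.1, 62.1]
ee_rot: [0.741, 0.671, -0.001, -0.001]
contact_force: [-4.6, -0.7, 5.5]
gripper_width: 24.8
```

```bash
python3 - <<'E'
from h import *
s=arm.read_state();print(bay(s['position']),s['clock'],s['contact_force'],s['wrist_torque'],s['gripper_width'])
im,d=arm.get_image("top");cv2.imwrite("pics/t12.png",cv2.resize(im[50:230,270:480],None,fx=3.3,fy=3.3,interpolation=cv2.INTER_CUBIC))
E
```

```text
[-64.26216745  -2.40897038  62.0742521 ] 22.65 [-4.64402847 -0.68770589  5.5055339 ] [0.12230835 0.86650175 0.03191492] 24.777441732811234
```

View pics/t12.png

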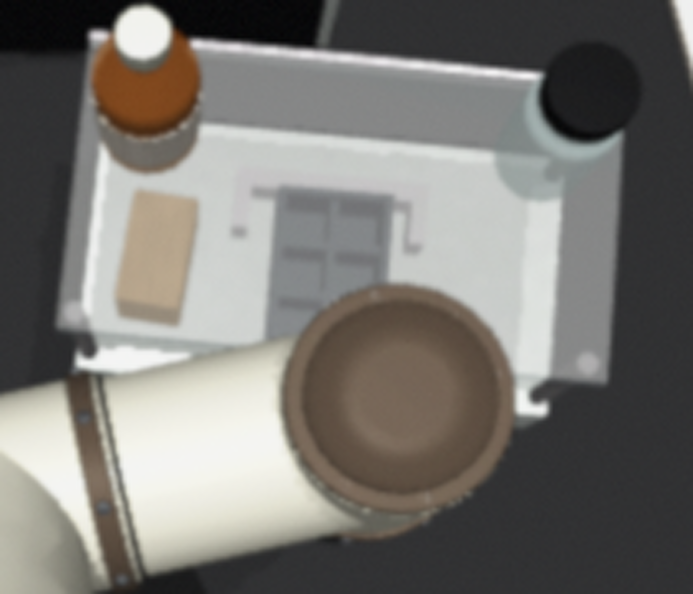

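Call:
move_arm(targets=[[0, 0.1, 0, 0, 0, 0, 255], [0, 0.2, 0, 0, 0, 0, 255], [0, 0.3, 0, 0, 0, 0, 255], [0, 0.3, 0, 0, 0, 0, 255]])

```text
clock: 23.2
position: [532.7, -45.4, 62.0]
ee_rot: [0.741, 0.671, -0.002, -0.001]
contact_force: [-4.9, 1.2, 7.0]
gripper_width: 24.9
```

```bash
python3 - <<'E'
from h import *
s=arm.read_state();print(bay(s['position']),s['clock'],s['contact_force'],s['wrist_torque'],s['gripper_width'])
E
```

```text
[-61.78609932  -2.433209    62.00933377] 23.2 [-4.89872331  1.21880995  6.96862614] [0.23382361 1.2133169  0.03284194] 24.88944551943768
```

Call:
move_arm(targets=[[0, 0.1, -0.03, 0, 0, 0, 255], [0, 0.2, -0.03, 0, 0, 0, 255], [0, 0.2, -0.03, 0, 0, 0, 255]])

```text
clock: 23.58
position: [532.7, -45.4, 62.0]
ee_rot: [0.741, 0.671, -0.003, -0.003]
contact_force: [-9.9, 2.4, 8.9]
gripper_width: 24.8
```

```bash
python3 - <<'E'
from h import *
s=arm.read_state();print(bay(s['position']),s['clock'],s['contact_force'],s['wrist_torque'],s['gripper_width'])
im,d=arm.get_image("top");cv2.imwrite("pics/t13.png",cv2.resize(im[80:160,300:420],None,fx=6,fy=6,interpolation=cv2.INTER_CUBIC))
E
```

```text
[-61.78289941  -2.48293342  61.9779462 ] 23.575 [-9.90920427  2.40571313  8.93180251] [0.90659943 2.22104836 0.06119071] 24.83478471004652
```

View pics/t13.png

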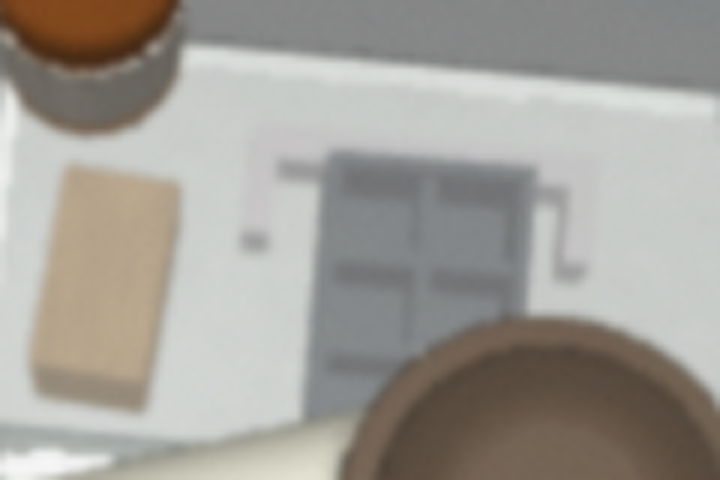

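Call:
move_arm(targets=[[0, 0.1, 0, 0, 0, 0, 255], [0, 0.2, 0, 0, 0, 0, 255], [0, 0.2, 0, 0, 0, 0, 255]])

```text
clock: 24.0
position: [532.6, -45.5, 61.9]
ee_rot: [0.741, 0.671, -0.005, -0.004]
contact_force: [-13.8, 5.4, 12.4]
gripper_width: 24.7
```

```bash
python3 - <<'E'
from h import *
s=arm.read_state();print(bay(s['position']),s['clock'],s['contact_force'],s['wrist_torque'],s['gripper_width'])
f=lambda L:[((x+.5)/6-.5+300,(y+.5)/6-.5+80) for x,y in L]
print(bay(onz("top",f([(330,150),(538,168)]),100)))
E
```

```text
[-61.8267969   -2.53295663  61.86217996] 24.0 [-13.81052153   5.40675974  12.38859799] [1.54779325 3.39165651 0.1293151 ] 24.695243233599157
[[120.52506622  32.68336378 100.        ]
 [120.86291127 -37.17932778 100.        ]]
```

Call:
move_arm(targets=[[0, -0.2, 0, 0, 0, 0, 255], [0, -0.35, 0, 0, 0, 0, 255], [0, -0.35, 0, 0, 0, 0, 255], [0, -0.35, 0, 0, 0, 0, 0], [0, -0.35, 0, 0, 0, 0, 0], [0, -0.35, 0, 0, 0, 0, 0], [0, -0.35, 0, 0, 0, 0, 0], [0, -0.35, 0, 0, 0, 0, 0], [0, -0.35, 0, 0, 0, 0, 0], [0, -0.35, -2, 0, 0, 0, 0], [0, -0.35, -6, 0, 0, 0, 0], [0, -0.35, -10, 0, 0, 0, 0], [0, -5, -12, 0, 0, 0, 0], [0, -11, -14, 0, 0, 0, 0], [0, -16, -16, 0, 0, 0, 0], [0, -16, -16, 0, 0, 0, 0], [0, -16, -16, 0, 0, 0, 0]])

```text
clock: 26.12
position: [379.6, -29.4, 222.9]
ee_rot: [0.741, 0.672, 0.001, 0.0]
contact_force: [-0.2, -0.3, 0.1]
gripper_width: 85.4
```

```bash
python3 - <<'E'
from h import *
s=arm.read_state();print(bay(s['position']),s['clock'],s['contact_force'],s['gripper_width'])
im,d=arm.get_image("top");cv2.imwrite("pics/t14.png",cv2.resize(im[50:230,270:480],None,fx=3.3,fy=3.3,interpolation=cv2.INTER_CUBIC))
im,d=arm.get_image("scene");cv2.imwrite("pics/s14.png",cv2.resize(im[120:280,190:370],None,fx=4,fy=3.7,interpolation=cv2.INTER_CUBIC))
E
```

```text
[-215.7241143    -1.42350223  222.86378985] 26.125 [-0.18356925 -0.25524822  0.14187897] 85.39157431752066
```

View pics/t14.png

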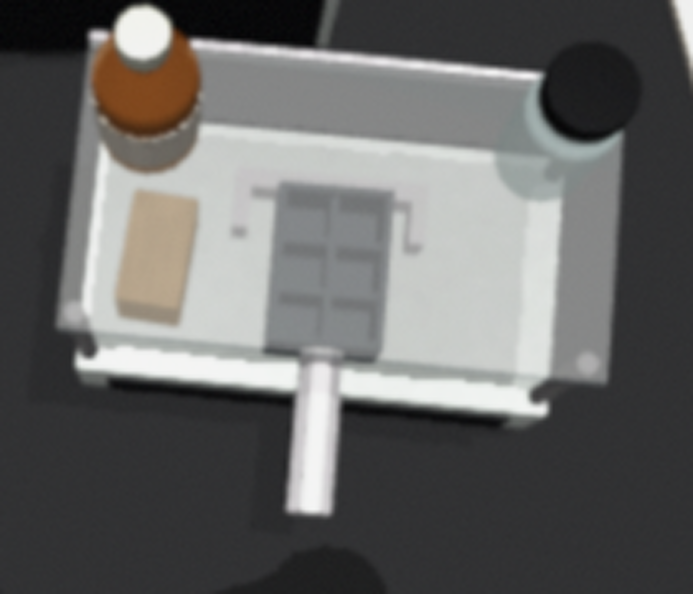

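View pics/s14.png

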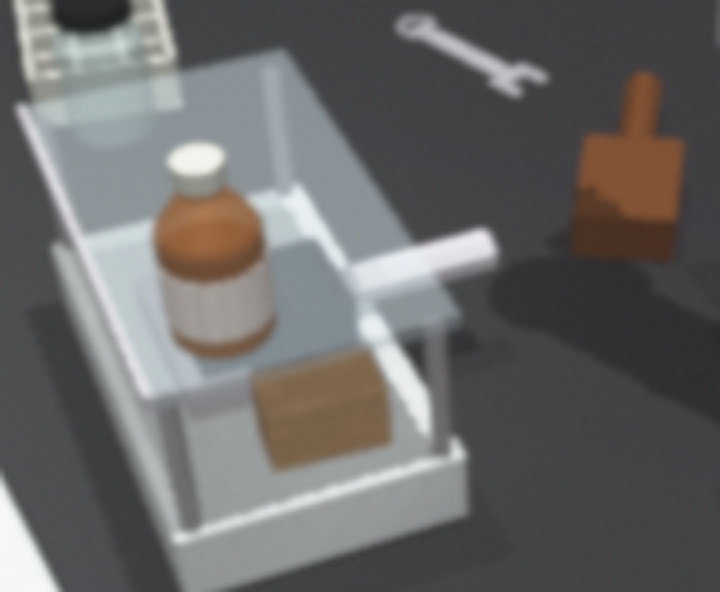

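```bash
python3 - <<'E'
from h import *
f=lambda L:[((x+.5)/3.3-.5+270,(y+.5)/3.3-.5+50) for x,y in L]
print(bay(onz("top",f([(281,181),(394,192),(264,347),(381,359)]),100)))
print(bay(onz("top",f([(310,515),(323,350)]),93)))
im,d=arm.get_image("top")
for p in [(310,490),(315,430),(318,380)]: print(bay(withdepth("top",f([p]),d)))
print(arm.tip_of("tray_handle","top")); print(arm.tip_of("tray_mid","top"))
print(bay(onz("top",[o["uv"] for o in arm.tip_of("tray_handle","top")],80)).round(1))
print(bay(onz("top",[o["uv"] for o in arm.tip_of("tray_mid","top")],80)).round(1))
E
```

```text
[[120.73948134  32.2583837  100.        ]
 [120.30421864 -36.80906893 100.        ]
 [ 16.97125132  33.44937301 100.        ]
 [ 16.36660845 -36.97604352 100.        ]]
[[-80.56893932  -3.39957344  93.        ]
 [ 20.04545267  -2.55161123  93.        ]]
[[-65.53222399  -2.14612236  92.30149237]]
[[-29.49019194  -1.74363036  95.00704011]]
[[ 1.31188678 -1.07142629 93.39764793]]
[{'uv': [256.2, 242.2], 'score': 0.73}, {'uv': [366.5, 190.5], 'score': 0.67}, {'uv': [432.1, 96.2], 'score': 0.29}]
[{'uv': [394.6, 276.5], 'score': 0.76}, {'uv': [225.8, 324.2], 'score': 0.57}]
[[-173.5  202.7   80. ]
 [ -48.2   -7.7   80. ]
 [ 161.1 -126.6   80. ]]
[[-213.3  -78.1   80. ]
 [-341.7  245.7   80. ]]
```

```bash
python3 - <<'E'
from bench import arm
print(arm.job_done(), arm.read_state()['clock'])
E
```

```text
the job is handed in; nothing more can be done
the job is handed in; nothing more can be done
```

The tray is turned over with its pockets up, slid back against the stop between the two lips, and released. The job was handed in at about 26 s, and no verdict was reported.

**What I did:** I gripped the handle in front of the shelf with the tool tilted to one side. I turned the tray 90 degrees under the shelf, stood it on its side and regripped it. A second 90-degree turn put the pockets up, and I laid it flat. I then regripped the end of the handle with the tool pointing down and slid the tray straight back. It stopped moving while the push force rose from about 5 N to 14 N, so it had reached something solid. I unloaded, opened the fingers and withdrew to about 215 mm in front of the bay.

**Last checks (top camera, about 2 mm accuracy):**
- **Position:** The tray's back edge is at about x = 120.5 mm. The stop face is given as 122 mm, but the same camera puts its top edge near 118.5 mm.
- **Alignment:** The tray's mid-line is about 2 mm off the bay's, and it looks square to within about 1 degree.
- **Contact:** The robot is clear of everything, with no force on the wrist.
- **Surroundings:** In the pictures the bottles and carton look unmoved. No large force appeared in any reading taken while the tray was being turned.

**Checks that disagreed:**
- Two readings put the tray further forward than the 72 mm home position, but both are still above the 66 mm limit. The handle end read 2 to 3 mm further forward, and the four corners gave a centre of about 68.6 mm. The corner reading is unreliable, because the tray measured 104 mm long through the shelf instead of 100.
- Depth readings on top of the handle varied from 92 to 95 mm, against 93 mm expected for a tray lying flat.
- The network did not find the tray's centre under the shelf at the end. It returned only the look-alikes.

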